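# Castle nut on a leaning rotator, tightened and locked

## Robot

A 6-joint arm with a two-finger parallel gripper is mounted at the origin on the work surface. World frame = base frame: x ahead of the robot, y to its left, z up, the work surface at z = 0. Lengths are in m, angles in rad, forces in N, time in s.
With the tool pointing down it reaches from about 0.35 to 0.875 m from the base axis. Payload 4.2 kg.
Tool frame: the origin (TCP) lies midway between the tips of the shut fingers; the grasp point (between the pads) lies 19 mm behind it; z points along the fingers, y is the line along which they close (so a half turn about z gives the same grasp; the last joint's range is limited). The gripper opens to 87 mm and grips with 3 to 60 N. Pads are 19 mm wide; open, the fingers measure 117 mm over their backs; the gripper's body (75 mm by 190 mm) begins 51 mm behind the grasp point.
Start: joints at [-1.011, 0.385, 0.008, 0, -1.194, -0.259], TCP at [0.185, -0.597, 0.223] pointing down, gripper open.
Joint ranges: [-3.14, 3.14], [-1.21, 2.06], [-1.07, 1.41], [-3.16, 2.05], [-2.99, -0.16], [-3.1, 3.1]. Speed limits (rad/s): [2.79, 2.79, 3.14, 3.14, 3.14, 3.14].

## Interface

Orientations are given as a rotation vector (axis times angle).
In Python, from station import arm, snapshot, calibration, order gives the robot as it stands. The module is installed in compiled form; this text tells all that it offers.
- The arm moves only by the tool arm_command, never from a script. Its argument "series" is a list of rows, each a list of 5 numbers: the closure, from -1 (fully open) to 1 (shut), then the shift along the world's x, y, z in mm, then the turn about the world's z in degrees. In form: [[hand, dx, dy, dz, spin], ...]. A call has 1 to 20 rows; each row is the pose to reach, as a shift and turn from the pose commanded when the call began; what a row does not reach only later rows make up. A row lasts 1/8 s, in which the tool goes at most 62.5 mm and 10.7 degrees, less where a joint would pass 70% of its speed; a pose out of reach is approached as far as the arm can. A call with a gripper value outside its range is refused whole. The fingers move at their own pace and stop on an object; "grip_force" is the grip in N (left out, the last holds). Time passes only in rows, so rows that repeat a pose let the fingers close. It gives the time, the measured TCP pose, the force, the opening and the grip force at its end, in the units of the state.
- arm.observe(): the state, without advancing time (a new reading comes with each control period).
- snapshot(name): name is "side" or "top" or "wrist"; returns the picture (480x640x3 uint8, red, green, blue); there is no depth.
- calibration(name): a dict with "fx", "fy", "cx", "cy" (pixels), "rvec" (rotation vector, rad) and "tvec" (3), from world to camera coordinates, as OpenCV has them. Camera axes: x right, y down, z forward; pixel columns grow to the right and rows downward; lengths in m; the calibration is good to about 2 mm. A picture is of the moment at which its call begins: read the wrist's pose just before it. calibration takes no time and is no camera call; for the wrist camera it gives the pose at the moment of the call.
- order.sign_off(): hands the job in; it is judged then, once.
The state is a dict: "time": time; "joint_positions": joint angles; "joint_velocities": joint speeds; "effort": joint torques, N m; "tcp_pos": TCP position; "orientation": TCP orientation; "wrist_force": force on the tool from outside, world axes, zero at the start; "moment": the same for the moment, N m; "finger_gap": finger opening in m; "finger_force": force on a finger pad.
Only numpy, scipy, OpenCV 4.12 (cv2) and the standard library are available. Lean on these libraries where they do the work, as an engineer would, in place of code of your own. Each camera call takes 0.05 s, during which the arm holds its last target. There are 200 camera calls.

## Task

Fasten the dark red disc of the leaning tube rotator: turn the light blue castle nut clockwise (seen from the spindle's end) until it seats and goes stiff, then turn it on only as far as it takes to bring the first slot that comes round into line with the spindle's cross hole. Then push the steel locking bolt by its orange tab through its guide, the slots and the cross hole until it is fully home, and let go. Leave the jar, the blue box and the dishes standing where they are.

Things in the scene. Friction and masses are not known exactly. Their poses are not given: they have to be found in the camera images.
- cross_hole (a point): Centre of the cross hole (11 mm wide) in the steel spindle (22 mm across), on the spindle axis. z axis: along the spindle, outward, leaning 28 deg from vertical to the robot's side. y axis: level, along the hole, the way the bolt is pushed. Along z, the dark red disc's face (140 mm across) is 46 mm below this point, the spindle's end 15 mm above it.
- stand: The tube rotator, fixed to the table, white and grey; place and heading vary. Origin on the table below the middle of the disc's underside (which is 130 mm up), z up, y parallel to the cross hole. The bolt's axis lies 27 mm to -x of the origin, 181 mm up.
- nut_mid (a point): Light blue castle nut, this point on its axis, 22 mm below cross_hole along the spindle, a good height to grip. z: along the spindle, outward. x: square to one flat, through the middle of the slot above it. Hexagon 56 mm across flats, 65 mm over corners, from 41 to 11 mm below cross_hole; its round crown, 55 mm across, ends 9 mm above cross_hole; six slots (black floor), one over each flat.
- nut: The nut, origin on the axis 58 mm below cross_hole, axes as nut_mid. Slots 14 mm wide, every 60 deg. Clockwise (negative about z) it turns easily (about 0.2 N m) for 0.5 to 1.8 rad (not visible beforehand) until it seats; then it takes about 1.1 N m (less is felt once the hand stops), and the first slot to line up is 0.4 to 0.9 rad on. It stays where it is left, never shifts along the axis, and slackens if turned back.
- washer_top (a point): Middle of the upper face of the dark washer under the nut (53 mm across, mostly hidden by it), on the spindle axis, 41 mm below cross_hole. It stays still until the nut seats, then is pressed down along the spindle by 1 mm per radian of further turning.
- bolt_tab (a point): Grip point of the locking bolt, on its upright orange tab: a plate 12 mm thick (x), 18 mm along the bolt (y), 42 mm tall. The point is in mid-plate, 10 mm below the top, 32 mm above the rail's floor, 26 mm above the rail's lips, 28 mm above the bolt's axis. y axis: along the bolt to its tip, parallel to the cross hole. Fully home the tab touches the guide tube, 134 mm from the spindle axis.
- bolt_tip (a point): Tapered tip of the bolt, a round steel rod 8 mm across; 167 mm ahead (y) of bolt_tab and 28 mm lower. At the start it is drawn back, clear of the nut; fully home it is 33 mm beyond cross_hole, 5.5 mm out of the nut's far side.
- bolt: The same locking bolt (0.08 to 0.17 kg), origin on its underside 32 mm under bolt_tab, axes as there. It lies loose in an aluminium rail: a square guide tube (bore 10.5 mm, 24 mm wide, 45 mm long, from 80 to 125 mm from the spindle axis on the -y side, top 10.5 mm above the bolt's axis), then an open channel out to 286 mm, 24 mm wide.
- jar: Bystander: amber jar with a white cap, 60 mm across, 100 mm tall; origin under its middle.
- tipbox: Bystander: blue box with a clear lid, 87 x 122 x 57 mm; origin under its middle.
- dishes: Bystander: pile of white dishes, 86 mm across, 36 mm tall; origin under its middle.
Not all that is in view belongs to the job. There is more than one size of the bolt; the one meant has the size given above.

How it is judged:
By the outcome, as a careful person would: the job done as asked, in the order asked, and still so for the second after the job is handed in, with the robot touching nothing.
It also fails if it takes over 64 s, if anything falls off the work surface, if the arm or the gripper's body presses on something with over 40 N, if the wrist force passes 120 N, or if a joint passes its speed limit or range.

## Working session

There is one attempt and no reset: what is moved stays moved. The work goes in short steps, Python scripts to look and compute and a tool call to move; the robot and the scene stay as the last step left them, time stands still between calls to the robot, and variables do not carry over. Pictures are saved under pics/ and viewed, at most 10 in all, crops included, and the job is handed in when it is done.

Besides the shell and the picture viewer there is one more tool, called after ">>>" as a command line: name --pt "numbers of a row" for each row, then --argument value for the rest. arm_command: Moves the arm, as the interface text tells. Its arguments: {"type":"object","properties":{"series":{"type":"array","items":{"type":"array","items":{"type":"number"}}},"grip_force":{"type":"number"}},"required":["series"]}

```bash
mkdir -p pics; cat > h.py <<'E'
import numpy as np, cv2
from station import arm, snapshot, calibration, order
def snap(n,f):
    im=snapshot(n); cv2.imwrite(f'pics/{f}.png',im[:,:,::-1]); return im
def cam(n):
    c=calibration(n); R=cv2.Rodrigues(np.array(c['rvec'],float))[0]; return c,R,np.array(c['tvec'],float).ravel()
def ray(c3,uv):
    c,R,t=c3; d=R.T@np.array([(uv[0]-c['cx'])/c['fx'],(uv[1]-c['cy'])/c['fy'],1.]); return -R.T@t,d/np.linalg.norm(d)
def onz(c3,uv,z):
    o,d=ray(c3,uv); return o+d*(z-o[2])/d[2]
def meet(r1,r2):
    A=sum(np.eye(3)-np.outer(d,d) for o,d in(r1,r2)); b=sum((np.eye(3)-np.outer(d,d))@o for o,d in(r1,r2))
    p=np.linalg.solve(A,b); return p,[np.linalg.norm(np.cross(p-o,d)) for o,d in(r1,r2)]
def proj(c3,P):
    c,R,t=c3; q=R@np.array(P,float)+t; return np.array([c['fx']*q[0]/q[2]+c['cx'],c['fy']*q[1]/q[2]+c['cy']])
E
python3 - <<'E'
from h import *
for n in('top','side'):
    snap(n,n+'0'); c3=cam(n); print(n,c3[0]['fx'],-c3[1].T@c3[2],c3[1][2])
s=arm.observe(); print(s['time'],s['tcp_pos'],s['orientation'],s['finger_gap'])
E
```

```text
top 471.7456087980455 [0.48925745 0.11699817 1.10189103] [ 0.12893806 -0.02077488 -0.99143501]
side 558.9082656884216 [ 0.36276199 -0.53544186  0.99210902] [ 0.23367738  0.57709015 -0.78253552]
0.1 [ 0.18503943 -0.59641556  0.22155384] [ 4.70420720e-01 -3.10574873e+00 -3.04894966e-03] 0.08704702254270803
```

View pics/top0.png

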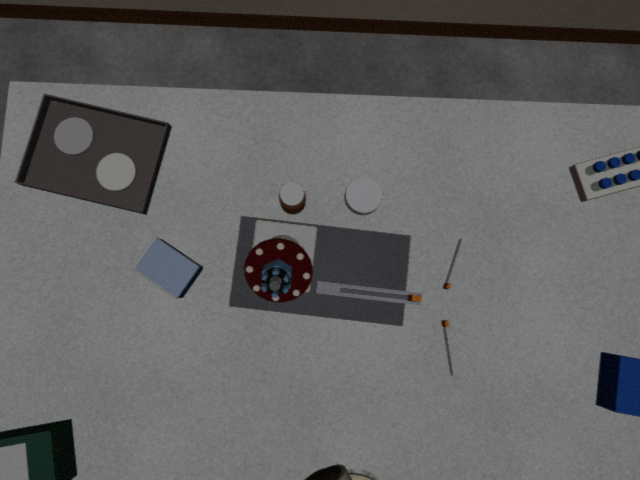

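View pics/side0.png

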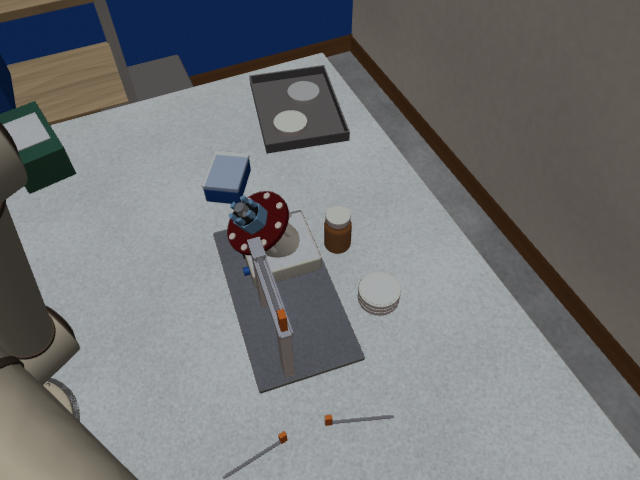

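```bash
python3 - <<'E'
from h import *
ims={n:cv2.imread(f'pics/{n}0.png') for n in('top','side')}; C={n:cam(n) for n in ims}
def blob(im,lo,hi,near):
    m=cv2.inRange(cv2.cvtColor(im,cv2.COLOR_BGR2HSV),lo,hi)
    k,l,st,ce=cv2.connectedComponentsWithStats(m)
    i=min((i for i in range(1,k) if st[i,4]>15),key=lambda i:np.hypot(*(ce[i]-near))); return ce[i],st[i]
t={'top':(416,298),'side':(282,320)}
r=[]
for n in ims:
    c,st=blob(ims[n],(5,150,80),(20,255,255),t[n]); print(n,c,st); r.append(ray(C[n],c))
print('tab',meet(*r))
# disc via red mask hull -> ellipse
t={'top':(278,270),'side':(258,222)}; r=[]
for n in ims:
    h=cv2.cvtColor(ims[n],cv2.COLOR_BGR2HSV); m=cv2.inRange(h,(0,150,30),(4,255,200))|cv2.inRange(h,(172,150,30),(180,255,200))
    k,l,st,ce=cv2.connectedComponentsWithStats(m); i=1+np.argmax(st[1:,4]); 
    hull=cv2.convexHull(np.argwhere(l==i)[:,::-1].astype(np.int32)); e=cv2.fitEllipse(hull); print(n,e); r.append(ray(C[n],e[0]))
print('disc',meet(*r))
r=[ray(C['top'],(275,284)),ray(C['side'],(241,208))]; print('spindle end',meet(*r))
w=cam('wrist'); s=arm.observe(); R=cv2.Rodrigues(np.array(s['orientation']))[0]
print('wrist cam in tool',R.T@(-w[1].T@w[2]-s['tcp_pos']),R.T@w[1].T, w[0]['fx']); print(R)
E
```

```text
top [415.96296296 297.83333333] [412 295   9   7  54]
side [282.16993464 319.5620915 ] [277 309  11  23 153]
tab (array([ 0.48698668, -0.0929488 ,  0.20633877]), [np.float64(0.00048205684506739987), np.float64(0.0004820568450675319)])
top ((277.9042053222656, 270.3021240234375), (61.45016098022461, 67.10527801513672), 102.4640884399414)
side ((257.8132629394531, 223.08436584472656), (52.113487243652344, 68.77274322509766), 41.66948318481445)
disc (array([0.53454982, 0.17380209, 0.13383562]), [np.float64(8.35959607342635e-05), np.float64(8.35959607341975e-05)])
spindle end (array([0.50597875, 0.1748023 , 0.19170399]), [np.float64(0.0003953322673255494), np.float64(0.0003953322673255605)])
wrist cam in tool [ 0.06909897 -0.00021978 -0.16249161] [[-6.60594693e-04 -9.67677287e-01 -2.52190863e-01]
 [ 9.99999774e-01 -6.70142932e-04 -4.80288976e-05]
 [-1.22527451e-04 -2.52190838e-01  9.67677511e-01]] 425.8075715812799
[[-9.55144113e-01 -2.96140556e-01 -7.03706337e-04]
 [-2.96141367e-01  9.55142316e-01  1.85683253e-03]
 [ 1.22256284e-04  1.98193921e-03 -9.99998028e-01]]
```

>>> arm_command --pt "-1 40 44 40 -3" --pt "-1 80 88 70 -6" --pt "-1 120 132 75 -9" --pt "-1 160 176 75 -12" --pt "-1 200 220 75 -15" --pt "-1 240 264 75 -18" --pt "-1 265 310 75 -21" --pt "-1 275 360 75 -22.7" --pt "-1 280 410 75 -22.7" --pt "-1 285 460 75 -22.7" --pt "-1 290 510 75 -22.7" --pt "-1 295 560 75 -22.7" --pt "-1 300 610 75 -22.7" --pt "-1 305 660 75 -22.7" --pt "-1 310 710 75 -22.7" --pt "-1 315 750 75 -22.7" --pt "-1 315 770 75 -22.7" --pt "-1 315 770 75 -22.7" --pt "-1 315 770 75 -22.7"

```text
time: 2.48
tcp_pos: [0.5, 0.1722, 0.2975]
orientation: [-0.151, -3.138, 0.001]
wrist_force: [-0.3, 0.3, 0.1]
finger_gap: 0.0872
finger_force: 0.0
```

```bash
python3 - <<'E'
from h import *
np.save('w1.npy',np.array([0])); c=cam('wrist'); im=snap('wrist','w1')
import pickle; pickle.dump(c,open('w1.pkl','wb'))
s=arm.observe(); print(s['time'],s['tcp_pos'],s['orientation'],s['joint_positions'])
for P in [(.513,.175,.181),(.506,.1757,.194)]: print(proj(c,P))
E
```

```text
2.525 [0.50003581 0.17201178 0.29762122] [-1.51588689e-01 -3.13777790e+00  3.49663255e-04] [ 6.38359754e-01  1.73885901e-01 -9.71043837e-02  7.65829616e-05
 -1.30006718e+00 -2.30572319e+00]
[325.69972328 255.37559594]
[326.0684692  250.59100183]
```

View pics/w1.png

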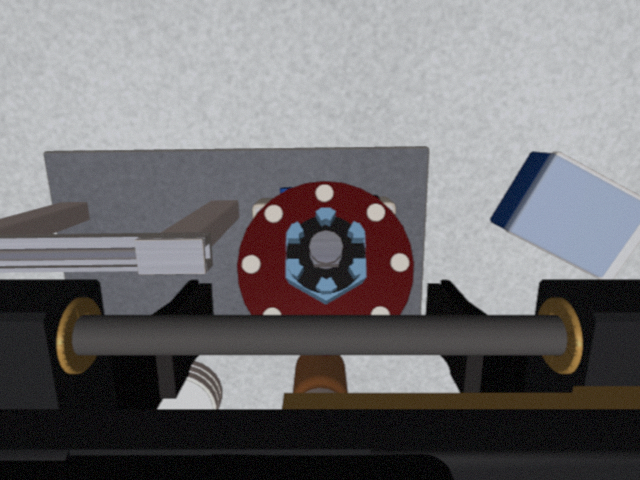

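```bash
python3 - <<'E'
import cv2
im=cv2.imread('pics/w1.png')[165:335,230:420]; cv2.imwrite('pics/w1c.png',cv2.convertScaleAbs(cv2.resize(im,None,fx=3.5,fy=3.5,interpolation=cv2.INTER_CUBIC),alpha=1.5))
E
```

```text
(no output)
```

View pics/w1c.png

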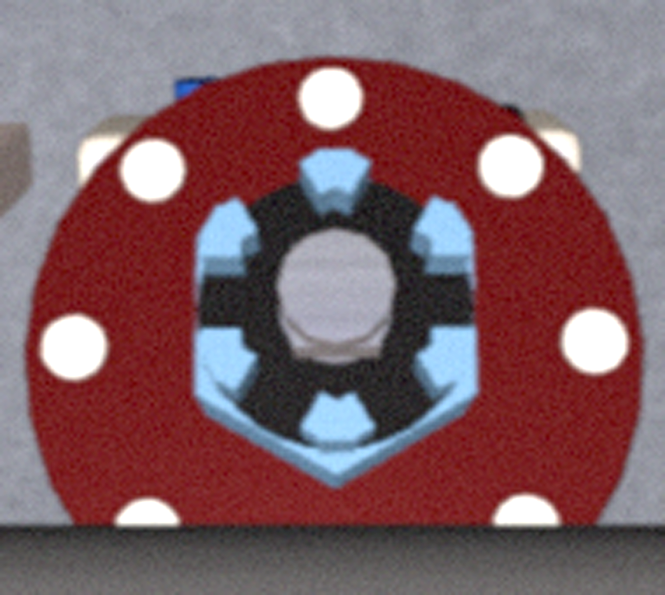

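>>> arm_command --pt "-1 16 2.5 -40 0.5" --pt "-1 16 2.5 -85 0.5" --pt "-1 16 2.5 -120 0.5" --pt "-1 16 2.5 -140 0.5" --pt "-1 16 2.5 -150 0.5" --pt "-1 16 2.5 -150 0.5" --pt "0 16 2.5 -150 0.5" --pt "1 16 2.5 -150 0.5" --pt "1 16 2.5 -150 0.5" --pt "1 16 2.5 -150 0.5" --pt "1 16 2.5 -150 0.5" --grip_force 45

```text
time: 3.9
tcp_pos: [0.5161, 0.1754, 0.1478]
orientation: [-0.136, -3.139, 0.0]
wrist_force: [-0.6, -1.7, 1.5]
finger_gap: 0.0555
finger_force: 44.9
```

```bash
python3 - <<'E'
from h import *
s=arm.observe(); print({k:np.round(s[k],4) for k in s})
E
```

```text
{'time': np.float64(3.9), 'joint_positions': array([ 6.2520e-01,  3.1760e-01, -2.9630e-01,  2.0000e-04, -9.5710e-01,
       -2.2829e+00]), 'joint_velocities': array([-0.0006,  0.0003, -0.0011, -0.0005,  0.0014, -0.0004]), 'effort': array([  0.5203, -32.1148,  16.3803,   3.4738,   0.2579,   0.0517]), 'tcp_pos': array([0.5161, 0.1754, 0.1478]), 'orientation': array([-1.3630e-01, -3.1385e+00,  5.0000e-04]), 'wrist_force': array([-0.6379, -1.7401,  1.5269]), 'moment': array([-0.262 ,  0.2584, -0.0731]), 'finger_force': np.float64(44.8733), 'finger_gap': np.float64(0.0555)}
```

>>> arm_command --pt "1 0 0 0 -4" --pt "1 0 0 0 -8" --pt "1 0 0 0 -12" --pt "1 0 0 0 -16" --pt "1 0 0 0 -20"

```text
time: 4.53
tcp_pos: [0.5177, 0.1811, 0.1484]
orientation: [0.674, 3.064, 0.019]
wrist_force: [-6.1, 11.5, 1.0]
finger_gap: 0.0557
finger_force: 45.4
```

```bash
cat > o.py <<'E'
from h import *
s=arm.observe(); R=cv2.Rodrigues(np.array(s['orientation']))[0]
print(round(s['time'],2),'yaw',np.degrees(np.arctan2(-R[0,1],R[1,1])).round(2),*[(k,np.round(s[k],4)) for k in('tcp_pos','wrist_force','moment','finger_force','finger_gap')])
E
python3 o.py
```

```text
4.53 yaw -24.83 ('tcp_pos', array([0.5177, 0.1811, 0.1484])) ('wrist_force', array([-6.0814, 11.462 ,  1.0441])) ('moment', array([5.1381, 1.4075, 1.2997])) ('finger_force', np.float64(45.3849)) ('finger_gap', np.float64(0.0557))
```

>>> arm_command --pt "1 0 0 0 -4" --pt "1 0 0 0 -7" --pt "1 0 0 0 -7"

```text
time: 4.9
tcp_pos: [0.5184, 0.1812, 0.1494]
orientation: [0.858, 3.017, 0.021]
wrist_force: [-6.2, 8.9, 3.8]
finger_gap: 0.0561
finger_force: 46.1
```

```bash
python3 o.py
```

```text
4.9 yaw -31.74 ('tcp_pos', array([0.5184, 0.1812, 0.1494])) ('wrist_force', array([-6.2495,  8.8953,  3.8236])) ('moment', array([4.5713, 0.6843, 0.9409])) ('finger_force', np.float64(46.1442)) ('finger_gap', np.float64(0.0561))
```

>>> arm_command --pt "-1 0 0 0 0" --pt "-1 0 0 0 0" --pt "-1 0 0 0 0" --pt "-1 0 0 30 0" --pt "-1 0 0 80 10" --pt "-1 0 0 130 20" --pt "-1 0 0 150 27" --pt "-1 0 0 150 27" --pt "-1 0 0 150 27"

```text
time: 6.02
tcp_pos: [0.5156, 0.1751, 0.2958]
orientation: [-0.14, -3.136, 0.002]
wrist_force: [0.7, 0.3, -1.1]
finger_gap: 0.0871
finger_force: 0.0
```

```bash
python3 o.py; python3 - <<'E'
from h import *
import pickle
c=cam('wrist'); im=snap('wrist','w2'); pickle.dump(c,open('w2.pkl','wb'))
p=proj(c,(.5033,.176,.194)); print(p); x,y=p.astype(int)
cv2.imwrite('pics/w2c.png',cv2.convertScaleAbs(cv2.resize(im[y-80:y+80,x-90:x+90,::-1],None,fx=3.5,fy=3.5,interpolation=cv2.INTER_CUBIC),alpha=1.5))
E
```

```text
6.03 yaw -5.1 ('tcp_pos', array([0.5156, 0.1751, 0.2958])) ('wrist_force', array([ 0.7458,  0.3019, -1.1435])) ('moment', array([-0.0378, -0.031 , -0.0657])) ('finger_force', np.float64(0.0)) ('finger_gap', np.float64(0.0871))
[319.55324078 224.35369894]
```

View pics/w2c.png

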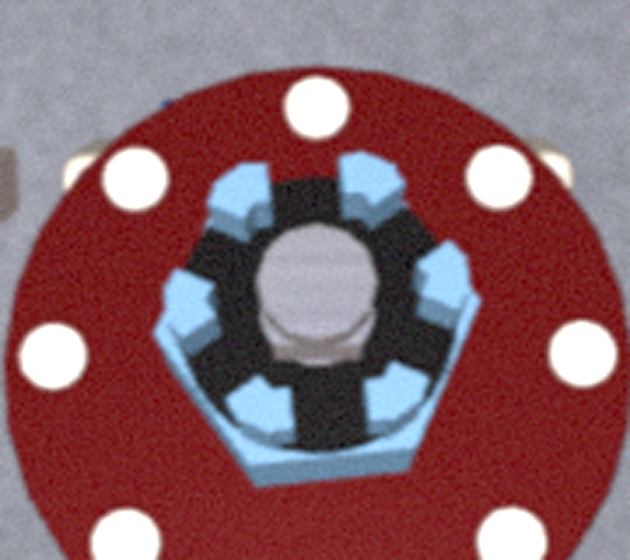

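```bash
cat > ph.py <<'E'
from h import *
import pickle
Y=np.radians(-4.9); ys=np.array([-np.sin(Y),np.cos(Y),0]); xs=np.array([np.cos(Y),np.sin(Y),0])
L=np.radians(28); ax=-np.sin(L)*xs+np.array([0,0,np.cos(L)]); xp=np.cross(ys,ax)
X=np.array([.5103,.1753,.181])
def grey_end(im,c):  # refine: nut axis from spindle end face centre
    return None
def phase(im,c,X=X,h=.009):
    # rectified view of plane at height h over cross hole; image 0.2 mm/px
    P=[(a,b) for a in(-.03,.03) for b in(-.03,.03)]
    src=np.float32([proj(c,X+h*ax+a*xp+b*ys) for a,b in P]); dst=np.float32([(150+b*5000,150+a*5000) for a,b in P])
    r=cv2.warpPerspective(im,cv2.getPerspectiveTransform(src,dst),(300,300))
    v=r.max(2).astype(float); g=np.mgrid[:300,:300]-150.; rad=np.hypot(*g)*.2; phi=np.arctan2(-g[0],g[1])
    m=(rad>18)&(rad<26)&(v>np.percentile(v[(rad>18)&(rad<26)],60))
    z=np.exp(6j*phi[m]).mean(); # merlons at 30+60k for phase 0 => mean=-1
    return np.degrees(np.angle(-z))/6, abs(z), r
if __name__=='__main__':
    import sys
    for n in sys.argv[1:]:
        im=cv2.imread(f'pics/{n}.png')[:,:,::-1]; c=pickle.load(open(f'{n}.pkl','rb')); a=phase(im,c); print(n,a[:2]); cv2.imwrite(f'pics/{n}r.png',a[2][:,:,::-1])
E
python3 ph.py w1 w2
python3 - <<'E'
import cv2,numpy as np
cv2.imwrite('pics/r12.png',cv2.convertScaleAbs(np.hstack([cv2.imread(f'pics/{n}r.png') for n in('w1','w2')]),alpha=1.5))
E
```

```text
w1 (np.float64(-0.3759718300850317), np.float64(0.6573249938950241))
w2 (np.float64(-24.139544279964667), np.float64(0.6543000353303497))
```

View pics/r12.png

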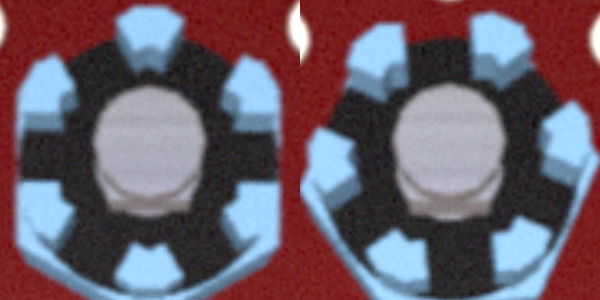

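>>> arm_command --pt "-1 -1 0 -40 10" --pt "-1 -1 0 -90 20" --pt "-1 -1 0 -130 30" --pt "-1 -1 0 -146 33" --pt "-1 -1 0 -146 33" --pt "-1 -1 0 -146 33" --pt "0 -1 0 -146 33" --pt "1 -1 0 -146 33" --pt "1 -1 0 -146 33" --pt "1 -1 0 -146 33" --grip_force 35

```text
time: 7.32
tcp_pos: [0.5163, 0.1735, 0.1517]
orientation: [-0.761, 3.047, -0.006]
wrist_force: [5.4, -7.7, -1.1]
finger_gap: 0.0619
finger_force: 34.4
```

```bash
python3 o.py
```

```text
7.33 yaw 28.05 ('tcp_pos', array([0.5163, 0.1735, 0.1517])) ('wrist_force', array([ 5.4238, -7.6739, -1.1172])) ('moment', array([-2.4715, -1.5577,  0.0123])) ('finger_force', np.float64(34.3959)) ('finger_gap', np.float64(0.0619))
```

>>> arm_command --pt "1 0 0 0 -4" --pt "1 0 0 0 -8" --pt "1 0 0 0 -12" --pt "1 0 0 0 -16" --pt "1 0 0 0 -20"

```text
time: 7.95
tcp_pos: [0.5154, 0.1757, 0.1537]
orientation: [-0.22, 3.132, 0.001]
wrist_force: [-6.5, -3.9, 10.1]
finger_gap: 0.0576
finger_force: 34.3
```

```bash
python3 o.py
```

```text
7.95 yaw 8.03 ('tcp_pos', array([0.5154, 0.1757, 0.1537])) ('wrist_force', array([-6.5096, -3.8825, 10.1416])) ('moment', array([-0.3648,  1.5016,  0.4571])) ('finger_force', np.float64(34.3078)) ('finger_gap', np.float64(0.0576))
```

>>> arm_command --pt "1 0 0 0 -4" --pt "1 0 0 0 -8"

```text
time: 8.2
tcp_pos: [0.5156, 0.1766, 0.1533]
orientation: [-0.001, 3.139, 0.004]
wrist_force: [-5.6, 1.9, 7.0]
finger_gap: 0.057
finger_force: 34.4
```

```bash
python3 o.py
```

```text
8.2 yaw 0.05 ('tcp_pos', array([0.5156, 0.1766, 0.1533])) ('wrist_force', array([-5.5612,  1.8715,  7.0127])) ('moment', array([1.3699, 1.3273, 0.6793])) ('finger_force', np.float64(34.4104)) ('finger_gap', np.float64(0.057))
```

```bash
cat >> o.py <<'E'
from ph import ax,xs,X
p=X+xs*np.tan(np.radians(28))*(X[2]-s['tcp_pos'][2]); p[2]=s['tcp_pos'][2]
F=np.array(s['wrist_force']);
for d in(0,.15,.27): print('Tax',d,((np.array(s['moment'])+np.cross(np.array(s['tcp_pos'])+[0,0,d]-p,F))@ax).round(2),end='; ')
print()
E
python3 o.py
```

```text
8.2 yaw 0.05 ('tcp_pos', array([0.5156, 0.1766, 0.1533])) ('wrist_force', array([-5.5612,  1.8715,  7.0127])) ('moment', array([1.3699, 1.3273, 0.6793])) ('finger_force', np.float64(34.4104)) ('finger_gap', np.float64(0.057))
Tax 0 0.0; Tax 0.15 0.1; Tax 0.27 0.18;
```

>>> arm_command --pt "1 0 0 0 -4" --pt "1 0 0 0 -8"

```text
time: 8.45
tcp_pos: [0.5162, 0.1772, 0.1524]
orientation: [0.218, 3.131, 0.006]
wrist_force: [0.1, 0.6, -3.7]
finger_gap: 0.0563
finger_force: 33.9
```

```bash
python3 o.py
```

```text
8.45 yaw -7.96 ('tcp_pos', array([0.5162, 0.1772, 0.1524])) ('wrist_force', array([ 0.0967,  0.6209, -3.6583])) ('moment', array([ 1.2899, -0.5044,  0.6605])) ('finger_force', np.float64(33.8727)) ('finger_gap', np.float64(0.0563))
Tax 0 -0.04; Tax 0.15 0.0; Tax 0.27 0.04;
```

>>> arm_command --pt "1 0 0 0 -4" --pt "1 0 0 0 -8" --grip_force 45

```text
time: 8.7
tcp_pos: [0.5166, 0.1784, 0.153]
orientation: [0.434, 3.107, 0.011]
wrist_force: [-2.4, 4.8, 2.2]
finger_gap: 0.056
finger_force: 44.8
```

```bash
python3 o.py
```

```text
8.7 yaw -15.91 ('tcp_pos', array([0.5166, 0.1784, 0.153 ])) ('wrist_force', array([-2.4397,  4.7539,  2.1589])) ('moment', array([ 2.9559, -0.0489,  0.8912])) ('finger_force', np.float64(44.8113)) ('finger_gap', np.float64(0.056))
Tax 0 -0.63; Tax 0.15 -0.31; Tax 0.27 -0.05;
```

>>> arm_command --pt "1 0 0 0 -4" --pt "1 0 0 0 -8" --pt "1 0 0 0 -12"

```text
time: 9.07
tcp_pos: [0.5175, 0.1804, 0.1539]
orientation: [0.748, 3.045, 0.017]
wrist_force: [-8.1, 7.9, 8.9]
finger_gap: 0.0563
finger_force: 47.5
```

```bash
python3 o.py
```

```text
9.07 yaw -27.59 ('tcp_pos', array([0.5175, 0.1804, 0.1539])) ('wrist_force', array([-8.1169,  7.9215,  8.864 ])) ('moment', array([4.0157, 1.5458, 2.1959])) ('finger_force', np.float64(47.5071)) ('finger_gap', np.float64(0.0563))
Tax 0 0.09; Tax 0.15 0.6; Tax 0.27 1.01;
```

>>> arm_command --pt "1 0 0 0 -4" --pt "1 0 0 0 -8" --pt "1 0 0 0 -9" --grip_force 55

```text
time: 9.45
tcp_pos: [0.5185, 0.1818, 0.1547]
orientation: [0.98, 2.977, 0.023]
wrist_force: [-6.4, 9.7, 6.6]
finger_gap: 0.0563
finger_force: 58.4
```

```bash
python3 o.py
```

```text
9.45 yaw -36.44 ('tcp_pos', array([0.5185, 0.1818, 0.1547])) ('wrist_force', array([-6.4419,  9.6833,  6.566 ])) ('moment', array([4.5069, 0.631 , 2.1731])) ('finger_force', np.float64(58.3904)) ('finger_gap', np.float64(0.0563))
Tax 0 -0.19; Tax 0.15 0.45; Tax 0.27 0.96;
```

>>> arm_command --pt "-1 0 0 0 0" --pt "-1 0 0 0 0" --pt "-1 0 0 0 0" --pt "-1 0 0 30 0" --pt "-1 0 0 80 10" --pt "-1 0 0 130 20" --pt "-1 0 0 146 31" --pt "-1 0 0 146 31" --pt "-1 0 0 146 31"

```text
time: 10.58
tcp_pos: [0.5146, 0.1751, 0.2959]
orientation: [-0.168, -3.134, 0.002]
wrist_force: [0.6, 1.0, 0.1]
finger_gap: 0.087
finger_force: 0.0
```

```bash
python3 o.py; python3 - <<'E'
from h import *
import pickle
c=cam('wrist'); im=snap('wrist','w3'); pickle.dump(c,open('w3.pkl','wb'))
E
python3 ph.py w3
```

```text
10.57 yaw -6.15 ('tcp_pos', array([0.5146, 0.1751, 0.2959])) ('wrist_force', array([0.5986, 1.0134, 0.0854])) ('moment', array([ 0.0005, -0.0635, -0.0152])) ('finger_force', np.float64(0.0)) ('finger_gap', np.float64(0.087))
Tax 0 0.05; Tax 0.15 0.12; Tax 0.27 0.18; 
w3 (np.float64(-21.580197540975686), np.float64(0.6555540167929215))
```

>>> arm_command --pt "-1 0 0 -40 10" --pt "-1 0 0 -90 20" --pt "-1 0 0 -130 30" --pt "-1 0 0 -146 36" --pt "-1 0 0 -146 36" --pt "-1 0 0 -146 36" --pt "0 0 0 -146 36" --pt "1 0 0 -146 36" --pt "1 0 0 -146 36" --pt "1 0 0 -146 36" --grip_force 55

```text
time: 11.88
tcp_pos: [0.5169, 0.1736, 0.1515]
orientation: [-0.815, 3.033, -0.007]
wrist_force: [6.4, -8.8, -1.5]
finger_gap: 0.0626
finger_force: 51.0
```

>>> arm_command --pt "1 0 0 0 -4" --pt "1 0 0 0 -8" --pt "1 0 0 0 -12" --pt "1 0 0 0 -16" --pt "1 0 0 0 -20" --pt "1 0 0 0 -24" --pt "1 0 0 0 -28"

```text
time: 12.75
tcp_pos: [0.5159, 0.177, 0.1544]
orientation: [-0.064, 3.137, 0.003]
wrist_force: [-10.7, 0.4, 15.3]
finger_gap: 0.0591
finger_force: 54.5
```

```bash
python3 o.py
```

```text
12.75 yaw 2.35 ('tcp_pos', array([0.5159, 0.177 , 0.1544])) ('wrist_force', array([-10.75  ,   0.4258,  15.3351])) ('moment', array([1.0314, 2.1815, 1.8325])) ('finger_force', np.float64(54.4989)) ('finger_gap', np.float64(0.0591))
Tax 0 1.23; Tax 0.15 1.2; Tax 0.27 1.17;
```

>>> arm_command --pt "1 0 0 0 -4" --pt "1 0 0 0 -7" --pt "1 0 0 0 -7"

```text
time: 13.12
tcp_pos: [0.5157, 0.1784, 0.1546]
orientation: [0.124, 3.135, 0.008]
wrist_force: [-11.4, 2.5, 13.4]
finger_gap: 0.059
finger_force: 55.0
```

```bash
python3 o.py; python3 - <<'E'
from h import *
import pickle
c=cam('wrist'); im=snap('wrist','w4'); pickle.dump(c,open('w4.pkl','wb'))
E
python3 ph.py w4
```

```text
13.12 yaw -4.54 ('tcp_pos', array([0.5157, 0.1784, 0.1546])) ('wrist_force', array([-11.4122,   2.4676,  13.4352])) ('moment', array([2.1665, 2.5238, 1.7013])) ('finger_force', np.float64(55.0064)) ('finger_gap', np.float64(0.059))
Tax 0 0.59; Tax 0.15 0.7; Tax 0.27 0.78; 
w4 (np.float64(11.377005427160634), np.float64(0.4881537373016384))
```

>>> arm_command --pt "1 0 0 0 -3" --pt "1 0 0 0 -6" --pt "1 0 0 0 -8" --pt "1 0 0 0 -8"

```text
time: 13.68
tcp_pos: [0.5157, 0.1799, 0.1553]
orientation: [0.341, 3.118, 0.013]
wrist_force: [-14.5, 6.8, 15.5]
finger_gap: 0.0582
finger_force: 56.7
```

```bash
python3 o.py; python3 - <<'E'
from h import *
import pickle
c=cam('wrist'); im=snap('wrist','w5'); pickle.dump(c,open('w5.pkl','wb'))
E
python3 ph.py w5
```

```text
13.68 yaw -12.47 ('tcp_pos', array([0.5157, 0.1799, 0.1553])) ('wrist_force', array([-14.5311,   6.8109,  15.5024])) ('moment', array([3.5766, 3.2607, 1.9086])) ('finger_force', np.float64(56.6759)) ('finger_gap', np.float64(0.0582))
Tax 0 0.13; Tax 0.15 0.52; Tax 0.27 0.83; 
w5 (np.float64(4.661653438394242), np.float64(0.4782597330874057))
```

>>> arm_command --pt "-1 0 0 0 0" --pt "-1 0 0 0 0" --pt "-1 0 0 0 0" --pt "-1 0 0 30 0" --pt "-1 0 0 80 4" --pt "-1 0 0 130 7" --pt "-1 0 0 146 7" --pt "-1 0 0 146 7" --pt "-1 0 0 146 7"

```text
time: 14.85
tcp_pos: [0.5145, 0.1753, 0.2955]
orientation: [-0.164, -3.134, 0.003]
wrist_force: [-0.4, 0.1, 0.8]
finger_gap: 0.0868
finger_force: 0.0
```

```bash
python3 o.py; python3 - <<'E'
from h import *
import pickle
c=cam('wrist'); im=snap('wrist','w6'); pickle.dump(c,open('w6.pkl','wb'))
E
python3 ph.py w6
```

```text
14.85 yaw -6.0 ('tcp_pos', array([0.5145, 0.1753, 0.2955])) ('wrist_force', array([-0.3622,  0.0728,  0.7584])) ('moment', array([-0.017 , -0.011 , -0.0238])) ('finger_force', np.float64(0.0)) ('finger_gap', np.float64(0.0868))
Tax 0 -0.01; Tax 0.15 -0.01; Tax 0.27 -0.01; 
w6 (np.float64(8.706116043718163), np.float64(0.6492073089581559))
```

>>> arm_command --pt "-1 1 0 -40 4" --pt "-1 1 0 -90 9" --pt "-1 1 0 -130 9" --pt "-1 1 0 -150 9" --pt "-1 1 0 -150 9" --pt "-1 1 0 -150 9" --pt "0 1 0 -150 9" --pt "1 1 0 -150 9" --pt "1 1 0 -150 9" --pt "1 1 0 -150 9" --grip_force 58

```text
time: 16.15
tcp_pos: [0.5161, 0.1745, 0.148]
orientation: [0.084, -3.14, 0.004]
wrist_force: [0.2, -2.5, 2.2]
finger_gap: 0.0566
finger_force: 56.4
```

>>> arm_command --pt "1 0 0 0 -3" --pt "1 0 0 0 -6" --pt "1 0 0 0 -9" --pt "1 0 0 0 -12" --pt "1 0 0 0 -12"

```text
time: 16.77
tcp_pos: [0.5169, 0.1773, 0.1486]
orientation: [0.238, 3.13, 0.005]
wrist_force: [-3.5, 4.4, 4.4]
finger_gap: 0.0561
finger_force: 56.8
```

```bash
python3 o.py; python3 - <<'E'
from h import *
import pickle
c=cam('wrist'); im=snap('wrist','w7'); pickle.dump(c,open('w7.pkl','wb'))
E
python3 ph.py w7
```

```text
16.77 yaw -8.69 ('tcp_pos', array([0.5169, 0.1773, 0.1486])) ('wrist_force', array([-3.5301,  4.4262,  4.3694])) ('moment', array([1.7002, 0.5904, 1.3568])) ('finger_force', np.float64(56.7906)) ('finger_gap', np.float64(0.0561))
Tax 0 0.39; Tax 0.15 0.68; Tax 0.27 0.91; 
w7 (np.float64(-0.3633651653058398), np.float64(0.4862610344044188))
```

>>> arm_command --pt "-1 0 0 0 0" --pt "-1 0 0 0 0" --pt "-1 0 0 0 0" --pt "-1 0 0 30 0" --pt "-1 0 0 80 3" --pt "-1 0 0 130 3" --pt "-1 0 0 150 3" --pt "-1 0 0 150 3" --pt "-1 0 0 150 3"

```text
time: 17.95
tcp_pos: [0.5155, 0.1752, 0.2959]
orientation: [-0.164, -3.135, 0.002]
wrist_force: [0.3, -0.5, -0.4]
finger_gap: 0.0868
finger_force: 0.0
```

```bash
python3 o.py; python3 - <<'E'
from h import *
import pickle
c=cam('wrist'); im=snap('wrist','w8'); pickle.dump(c,open('w8.pkl','wb'))
E
python3 ph.py w8
```

```text
17.95 yaw -6.0 ('tcp_pos', array([0.5155, 0.1752, 0.2959])) ('wrist_force', array([ 0.3371, -0.4807, -0.3862])) ('moment', array([-0.075 ,  0.0219, -0.0307])) ('finger_force', np.float64(0.0)) ('finger_gap', np.float64(0.0868))
Tax 0 -0.02; Tax 0.15 -0.05; Tax 0.27 -0.07; 
w8 (np.float64(2.908045317391002), np.float64(0.6450166395251286))
```

>>> arm_command --pt "-1 0 0 -40 3" --pt "-1 0 0 -90 3" --pt "-1 0 0 -130 3" --pt "-1 0 0 -150 3" --pt "-1 0 0 -150 3" --pt "-1 0 0 -150 3" --pt "0 0 0 -150 3" --pt "1 0 0 -150 3" --pt "1 0 0 -150 3" --pt "1 0 0 -150 3" --pt "1 0 0 -150 0" --pt "1 0 0 -150 -3" --pt "1 0 0 -150 -5.5" --pt "1 0 0 -150 -5.5"

```text
time: 19.75
tcp_pos: [0.5169, 0.1774, 0.1481]
orientation: [0.306, 3.124, 0.005]
wrist_force: [-1.5, 4.7, 0.2]
finger_gap: 0.0562
finger_force: 57.7
```

>>> arm_command --pt "-1 0 0 0 0" --pt "-1 0 0 0 0" --pt "-1 0 0 0 0" --pt "-1 0 0 30 0" --pt "-1 0 0 80 3" --pt "-1 0 0 130 5.5" --pt "-1 0 0 150 5.5" --pt "-1 0 0 150 5.5" --pt "-1 0 0 150 5.5"

```text
time: 20.88
tcp_pos: [0.5155, 0.1752, 0.2959]
orientation: [-0.164, -3.135, 0.002]
wrist_force: [-0.9, 0.2, -0.5]
finger_gap: 0.087
finger_force: 0.0
```

```bash
python3 o.py; python3 - <<'E'
from h import *
import pickle
c=cam('wrist'); im=snap('wrist','w9'); pickle.dump(c,open('w9.pkl','wb'))
E
python3 ph.py w9
python3 - <<'E'
import cv2,numpy as np
w=cv2.imread('pics/w9.png')
a=cv2.resize(cv2.imread('pics/w9r.png'),None,fx=1.6,fy=1.6)
cv2.imwrite('pics/r9.png',cv2.convertScaleAbs(np.hstack([a,cv2.resize(w[130:330,0:200],(480,480))[:, :300]]),alpha=1.5))
E
```

```text
20.88 yaw -6.0 ('tcp_pos', array([0.5155, 0.1752, 0.2959])) ('wrist_force', array([-0.9186,  0.2467, -0.4518])) ('moment', array([-0.0027,  0.0106,  0.0508])) ('finger_force', np.float64(0.0)) ('finger_gap', np.float64(0.087))
Tax 0 0.06; Tax 0.15 0.07; Tax 0.27 0.08; 
w9 (np.float64(-0.21610374036833732), np.float64(0.63483755345073))
```

View pics/r9.png

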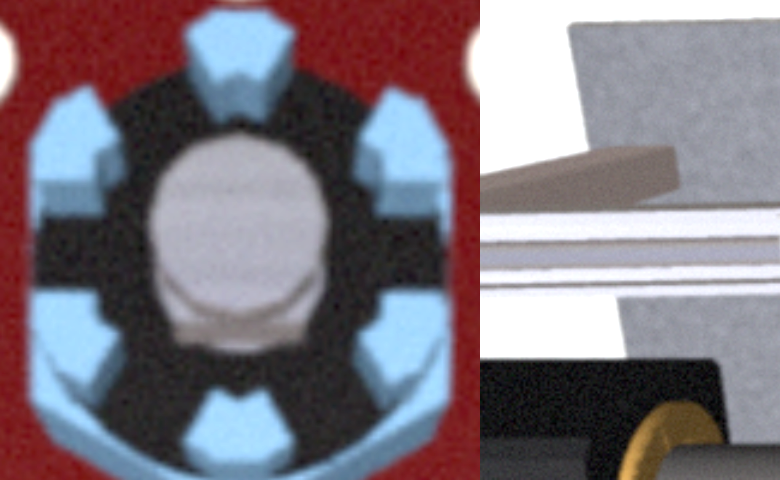

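>>> arm_command --pt "-1 -3 -27 0 9" --pt "-1 -6 -54 0 18" --pt "-1 -8 -81 0 27" --pt "-1 -11 -108 0 36" --pt "-1 -14 -135 0 45" --pt "-1 -17 -162 0 54" --pt "-1 -20 -189 0 63" --pt "-1 -22 -216 0 72" --pt "-1 -25 -243 0 81" --pt "-1 -28 -267 -10 91" --pt "-1 -28 -267 -20 91" --pt "-1 -28 -267 -20 91" --grip_force 15

```text
time: 22.42
tcp_pos: [0.4874, -0.0912, 0.2758]
orientation: [2.119, -2.316, -0.004]
wrist_force: [0.5, 0.2, 0.2]
finger_gap: 0.0872
finger_force: 0.0
```

```bash
python3 o.py; python3 - <<'E'
from h import *
c=cam('wrist'); im=snap('wrist','t1')
m=cv2.inRange(cv2.cvtColor(im,cv2.COLOR_RGB2HSV),(5,150,80),(20,255,255))
k,l,st,ce=cv2.connectedComponentsWithStats(m)
print([(st[i].tolist(),ce[i].round(1),onz(c,ce[i],.219).round(4)) for i in range(1,k) if st[i,4]>40])
ms=cam('side'); im2=snapshot('side')
print(proj(c,(.4874,-.0925,.219)))
E
```

```text
22.43 yaw 84.92 ('tcp_pos', array([ 0.4874, -0.0912,  0.2758])) ('wrist_force', array([0.4644, 0.1956, 0.1636])) ('moment', array([ 0.0244,  0.1003, -0.0417])) ('finger_force', np.float64(0.0)) ('finger_gap', np.float64(0.0872))
Tax 0 0.09; Tax 0.15 0.11; Tax 0.27 0.12; 
[([361, 71, 15, 12, 130], array([367.7,  76.4]), array([ 0.455 , -0.1835,  0.219 ])), ([267, 75, 15, 12, 131], array([274.3,  80.2]), array([ 0.5002, -0.1858,  0.219 ])), ([309, 245, 20, 35, 649], array([318.4, 263.1]), array([ 0.4872, -0.0916,  0.219 ])), ([58, 305, 15, 27, 115], array([ 64.7, 318.3]), array([ 0.6307, -0.0724,  0.219 ])), ([567, 306, 14, 27, 107], array([574.2, 319.4]), array([ 0.3476, -0.0458,  0.219 ])), ([57, 346, 18, 27, 141], array([ 63.8, 361.5]), array([ 0.6376, -0.0461,  0.219 ])), ([564, 346, 18, 27, 129], array([574. , 361.5]), array([ 0.3461, -0.0194,  0.219 ]))]
[317.93178299 261.6072769 ]
```

View pics/t1.png

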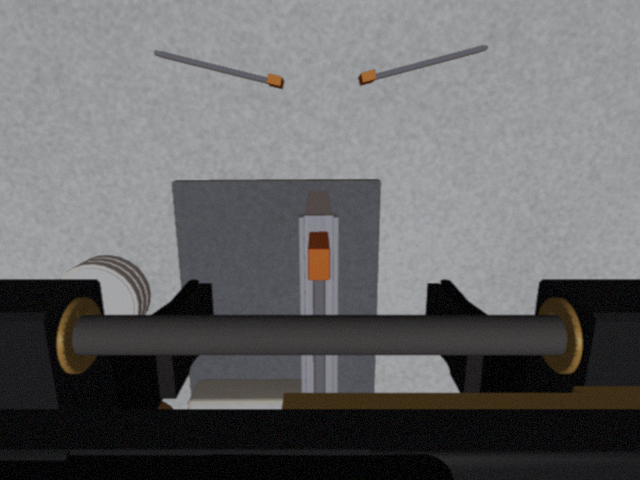

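>>> arm_command --pt "-1 0 0 -40 0" --pt "-1 0 0 -70 0" --pt "-1 0 0 -81 0" --pt "-1 0 0 -81 0" --pt "0 0 0 -81 0" --pt "1 0 0 -81 0" --pt "1 0 0 -81 0" --pt "1 0 0 -81 0" --pt "1 0 0 -81 0" --pt "1 0 0 -81 0" --grip_force 20

```text
time: 23.78
tcp_pos: [0.4882, -0.0915, 0.1965]
orientation: [2.123, -2.316, -0.0]
wrist_force: [0.9, 0.3, -0.1]
finger_gap: 0.0352
finger_force: 0.0
```

```bash
python3 o.py
```

```text
23.77 yaw 85.03 ('tcp_pos', array([ 0.4882, -0.0915,  0.1965])) ('wrist_force', array([ 0.9257,  0.337 , -0.1055])) ('moment', array([-0.0423,  0.0897, -0.0084])) ('finger_force', np.float64(0.0)) ('finger_gap', np.float64(0.0352))
Tax 0 0.22; Tax 0.15 0.25; Tax 0.27 0.27;
```

>>> arm_command --pt "1 0 0 0 0" --pt "1 0 0 0 0" --pt "1 0 0 0 0" --pt "1 0 0 0 0"

```text
time: 24.28
tcp_pos: [0.4881, -0.0914, 0.1965]
orientation: [2.123, -2.316, -0.0]
wrist_force: [0.3, 0.7, -0.0]
finger_gap: 0.0119
finger_force: 20.0
```

>>> arm_command --pt "1 1 10 0 0" --pt "1 2 20 0 0" --pt "1 3 30 0 0" --pt "1 3 40 0 0" --pt "1 4 50 0 0" --pt "1 5 60 0 0" --pt "1 6 70 0 0" --pt "1 6 75 0 0"

```text
time: 25.28
tcp_pos: [0.4943, -0.0157, 0.1965]
orientation: [2.124, -2.315, -0.0]
wrist_force: [1.4, -1.1, -1.0]
finger_gap: 0.0116
finger_force: 20.0
```

```bash
python3 o.py
```

```text
25.27 yaw 85.06 ('tcp_pos', array([ 0.4943, -0.0157,  0.1965])) ('wrist_force', array([ 1.3782, -1.1355, -1.0233])) ('moment', array([-0.1994,  0.0964,  0.0035])) ('finger_force', np.float64(19.9773)) ('finger_gap', np.float64(0.0116))
Tax 0 0.25; Tax 0.15 0.18; Tax 0.27 0.12;
```

>>> arm_command --pt "1 0.5 6 0 0" --pt "1 1 12 0 0" --pt "1 1.5 18 0 0" --pt "1 2 24 0 0" --pt "1 2.5 30 0 0" --pt "1 3 36 0 0" --pt "1 3.5 42 0 0" --pt "1 4 48 0 0" --pt "1 4.5 52 0 0"

```text
time: 26.4
tcp_pos: [0.4987, 0.036, 0.1965]
orientation: [2.123, -2.315, -0.0]
wrist_force: [0.9, -1.0, -0.8]
finger_gap: 0.0118
finger_force: 20.0
```

```bash
python3 o.py
```

```text
26.4 yaw 85.05 ('tcp_pos', array([0.4987, 0.036 , 0.1965])) ('wrist_force', array([ 0.8877, -0.975 , -0.8474])) ('moment', array([-0.2134,  0.1511, -0.0161])) ('finger_force', np.float64(19.9763)) ('finger_gap', np.float64(0.0118))
Tax 0 0.15; Tax 0.15 0.09; Tax 0.27 0.04;
```

>>> arm_command --pt "1 0 2 0 0" --pt "1 0 4 0 0" --pt "1 0 6 0 0" --pt "1 0 8 0 0"

```text
time: 26.9
tcp_pos: [0.4986, 0.0415, 0.1967]
orientation: [2.121, -2.313, 0.004]
wrist_force: [3.3, -12.6, -2.3]
finger_gap: 0.012
finger_force: 20.0
```

```bash
python3 o.py
```

```text
26.9 yaw 85.05 ('tcp_pos', array([0.4986, 0.0415, 0.1967])) ('wrist_force', array([  3.3485, -12.6278,  -2.3264])) ('moment', array([-3.6722, -0.8556, -0.0078])) ('finger_force', np.float64(19.9903)) ('finger_gap', np.float64(0.012))
Tax 0 1.97; Tax 0.15 1.1; Tax 0.27 0.41;
```

>>> arm_command --pt "0.3 0 0 0 0" --pt "-0.3 0 0 0 0" --pt "-1 0 0 0 0" --pt "-1 0 0 0 0" --pt "-1 0 0 30 0" --pt "-1 0 -30 70 0" --pt "-1 -30 -80 90 0" --pt "-1 -50 -140 90 0" --pt "-1 -60 -190 90 0" --pt "-1 -60 -190 90 0"

```text
time: 28.15
tcp_pos: [0.4377, -0.1488, 0.2868]
orientation: [-2.117, 2.321, -0.0]
wrist_force: [0.1, 0.1, -0.4]
finger_gap: 0.0868
finger_force: 0.0
```

```bash
python3 o.py; python3 - <<'E'
from h import *
from ph import X,ys,phase
im=snap('side','s9'); t=snap('top','t9'); cs=cam('side'); ct=cam('top')
for nm,i,c in(('side',im,cs),('top',t,ct)):
    m=cv2.inRange(cv2.cvtColor(i,cv2.COLOR_RGB2HSV),(5,150,80),(20,255,255)); k,l,st,ce=cv2.connectedComponentsWithStats(m)
    e=proj(c,X-.134*ys+[0,0,.022]); print(nm,e,[(ce[j].round(1),st[j,4]) for j in range(1,k) if st[j,4]>15 and np.hypot(*(ce[j]-e))<40], 'tip',proj(c,X+.033*ys))
print('phase top',phase(t,ct)[:2])
a=cv2.resize(im[170:290,190:320],None,fx=4.5,fy=4.5,interpolation=cv2.INTER_CUBIC)
cv2.imwrite('pics/s9c.png',cv2.convertScaleAbs(a[:,:,::-1],alpha=1.6))
E
```

```text
28.15 yaw 84.74 ('tcp_pos', array([ 0.4377, -0.1488,  0.2868])) ('wrist_force', array([ 0.1045,  0.1374, -0.3607])) ('moment', array([ 0.0328,  0.0929, -0.0026])) ('finger_force', np.float64(0.0)) ('finger_gap', np.float64(0.0868))
Tax 0 -0.04; Tax 0.15 -0.03; Tax 0.27 -0.02; 
side [260.71777265 256.79752636] [] tip [239.37695706 198.90642615]
top [344.78227336 289.60960684] [(array([345.2, 289.8]), np.int32(58))] tip [258.30554042 279.67792747]
phase top (np.float64(8.005155646710756), np.float64(0.5616120889052245))
```

View pics/s9c.png

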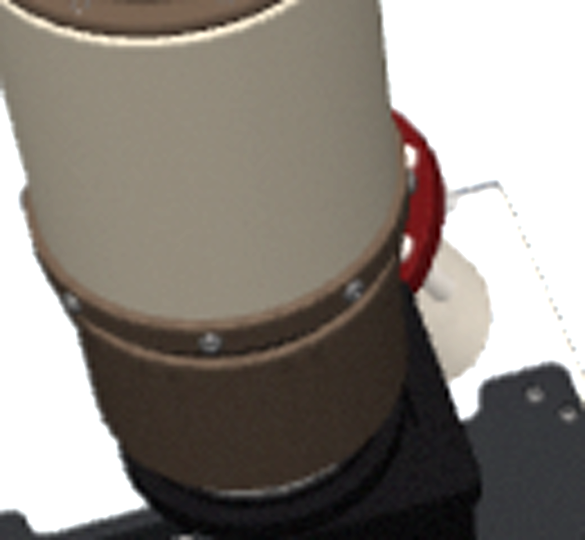

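>>> arm_command --pt "-1 15 40 20 0" --pt "-1 30 90 20 0" --pt "-1 45 140 20 0" --pt "-1 60 190 20 0" --pt "-1 65 230 20 0" --pt "-1 68 255 20 0" --pt "-1 68 255 20 0" --pt "-1 68 255 20 0"

```text
time: 29.25
tcp_pos: [0.5064, 0.1092, 0.3064]
orientation: [2.125, -2.314, -0.0]
wrist_force: [-0.7, 0.2, 0.3]
finger_gap: 0.0871
finger_force: 0.0
```

```bash
python3 o.py; python3 - <<'E'
from h import *
from ph import X,ys,phase
c=cam('wrist'); im=snap('wrist','f1')
m=cv2.inRange(cv2.cvtColor(im,cv2.COLOR_RGB2HSV),(5,150,80),(20,255,255)); k,l,st,ce=cv2.connectedComponentsWithStats(m)
print([(ce[j].round(1),st[j].tolist()) for j in range(1,k) if st[j,4]>60])
print('tab top',proj(c,X-.134*ys+[0,0,.038]),'hole',proj(c,X),'tip',proj(c,X+.033*ys),'phase',phase(im,c)[:2])
x,y=proj(c,X-.05*ys).astype(int); x0=max(x-150,0);y0=max(y-170,0)
cv2.imwrite('pics/f1c.png',cv2.convertScaleAbs(cv2.resize(im[y0:y0+290,x0:x0+300,::-1],None,fx=2,fy=2,interpolation=cv2.INTER_CUBIC),alpha=1.6)); print(x0,y0)
E
```

```text
29.25 yaw 85.13 ('tcp_pos', array([0.5064, 0.1092, 0.3064])) ('wrist_force', array([-0.6613,  0.2281,  0.2859])) ('moment', array([0.0081, 0.1144, 0.0414])) ('finger_force', np.float64(0.0)) ('finger_gap', np.float64(0.0871))
Tax 0 0.02; Tax 0.15 0.03; Tax 0.27 0.04; 
[(array([319.9, 132.9]), [310, 118, 20, 31, 594]), (array([134.6, 254.2]), [102, 239, 50, 50, 473]), (array([ 65.1, 317.9]), [59, 303, 14, 34, 131]), (array([573. , 317.3]), [565, 303, 17, 30, 121]), (array([ 64.6, 362.2]), [57, 346, 19, 28, 129]), (array([573.8, 361.6]), [563, 348, 19, 26, 133])]
tab top [321.58001064 133.78531155] hole [321.05461215 321.8894504 ] tip [321.01454136 362.20112474] phase (np.float64(14.523819168214944), np.float64(0.1221572312624267))
171 86
```

View pics/f1c.png

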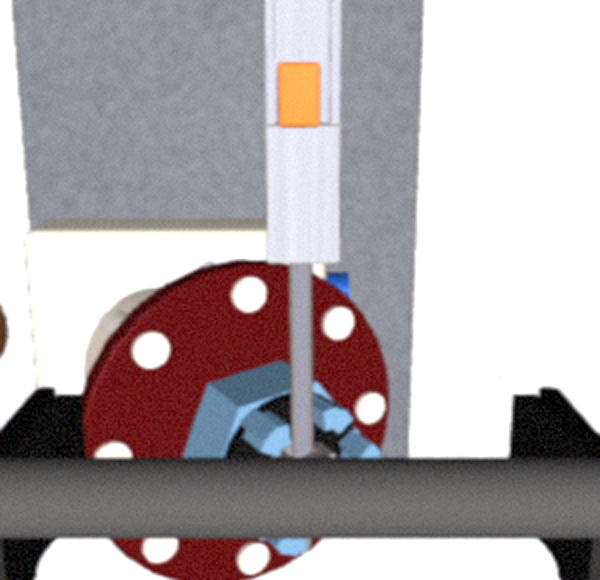

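The picture shows the orange tab against the guide tube at crop (300,125). The rod runs through the slot into the spindle at about (300,450), so I'm handing the job in.

```bash
python3 -c "
from station import order
print(order.sign_off())"
```

```text
the job is handed in; nothing more can be done
None
```

The job is handed in at about 29 s of the 64 s allowed. The nut is seated and turned on to the first slot in line (measured 0.2° off), and the bolt is pushed in until its tab rests on the guide tube. The robot has let go and stands clear. I did not see the tip come out on the far side, because the gripper hid it.

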